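Set the running clearance of a die clamp

ROBOT

A 6-joint arm with a two-finger parallel gripper is mounted at the origin on a cart in front of the work surface, level with it; the furniture and walls round the work are solid. World frame = base frame: x ahead of the robot, y to its left, z up, the work surface at z = 0. Lengths are in mm, angles in rad, forces in N, time in s.
With the tool pointing down it reaches from about 350 to 800 mm from the base axis. Payload 7.3 kg.
Tool frame: the origin (TCP) lies at the very end of the fingers, on their centre line; the grasp point (between the pads) lies 19 mm behind it; z points along the fingers, x is the direction in which the jaws open and shut, and the axes are right-handed (so a half turn about z gives the same grasp; the last joint's range is limited). The gripper opens to 85 mm and grips with 20 to 120 N. Pads are 22 mm wide; open, the fingers measure 114 mm over their backs; the gripper's body (76 mm by 85 mm) begins 54 mm behind the grasp point. The pads swing forward as they close: fully open they stand 13 mm farther back than shut.
Start: joints at [-1.446, 0.342, 1.524, -0, 1.275, -0.146], TCP at [140.461, -505.881, 231.322] pointing down, gripper open.
Joint ranges: [-2.53, 2.53], [-0.77, 2.02], [0.04, 2.7], [-1, 4.14], [0.28, 2.66], [-3.11, 3.11]. Speed limits (rad/s): [2.57, 2.57, 3.14, 3.14, 3.14, 3.14].

INTERFACE

Orientations are given as a 3x3 rotation matrix whose columns are the frame's x, y, z axes.
In Python, from rig import arm, imaging, workorder, search_frame, regions_of, landmark_of gives the robot as it stands.
- The arm moves only by the tool send_rows, never from a script. Its argument "plan" is one flat list of numbers, 7 for each row, row after row: the turn, a rotation vector about the tool's x, y, z in rad, then the shift along the tool's x, y, z in mm, then the opening, from 0 (shut) to 1 (fully open). In form: [rx, ry, rz, dx, dy, dz, claw, rx, ry, rz, dx, dy, dz, claw, ...]. A call has 1 to 20 rows; each row shifts and turns the pose as measured when the row begins, along the tool's axes as they then stand; what a row does not reach is not made up. A row lasts 1/10 s, in which the tool goes at most 50 mm and 8.59 degrees, less where a joint would pass 70% of its speed; a pose out of reach is approached as far as the arm can. A call is refused whole if a number of a shift passes 50 or a number of a turn 0.15, either way. A call with a gripper value outside its range is refused whole. The fingers move at their own pace and stop on an object; "squeeze" is the grip in N (left out, the last holds). Time passes only in rows, so rows that do not move let the fingers close. It gives the time, the measured TCP pose, the force and the opening at its end, in the units of the state.
- arm.get_state(): the state, without advancing time (a new reading comes with each control period).
- imaging.snapshot(name): name is "side" or "top" or "wrist"; returns a dict with "image" (400x640x3 uint8, red, green, blue), "K" (3x3 intrinsics, pixels), "k1" (the pictures are not rectified: a ray, as slopes to the right and down, at radius r is drawn at 1 + k1 r^2 times it, then the intrinsics apply), "R" (3x3) and "t" (3): a world point X has camera coordinates R X + t; the wrist camera has in their place "mount" (4x4, takes a point from camera to tool coordinates, whose origin is the TCP and whose axes are the tool frame's). Camera axes: x right, y down, z forward; pixel columns grow to the right and rows downward; lengths in mm; the calibration is good to about 2 mm. A picture is of the moment at which its call begins: read the wrist's pose just before it. There is no depth.
- workorder.job_done(): hands the job in, once; it reports no verdict.
Trained networks look in a picture, given as the dict that the camera call returned (one of the last four; its "shot" number tells which), for a name from the list of things; names that differ only in an ending like _2 or _b are one class to them, and where a whole thing is asked for, a point or a joint stands for the part that bears it (a point fixed in the world has none). Each returns a list of dicts, best first, with "confidence" (0 to 1); they miss things now and then, are a little off and sometimes report something else, mostly with a low value. They report only what shows in the picture. A call takes as long as a camera call.
- search_frame(picture, query): "xy" ([column, row] as shares, 0 to 1, of the picture: columns of its width, rows of its height, amid what is visible of it).
- regions_of(picture, query): "mask" (400x640 bool, what is visible of it) and "xy" ([column, row] as shares, 0 to 1, of the picture: columns of its width, rows of its height, amid what is visible of it).
- landmark_of(picture, query): "xy" ([column, row] as shares, 0 to 1, of the picture: columns of its width, rows of its height: a listed point, or the origin of a listed thing).
The state is a dict: "time": time; "qpos": joint angles; "joint_velocities": joint speeds; "joint_efforts": joint torques, N m; "eef_pos": TCP position; "eef_rot": TCP orientation; "contact_force": force on the tool from outside, world axes, zero at the start; "wrist_torque": the same for the moment, N m; "opening": finger opening in mm.
Only numpy, scipy, OpenCV 4.12 (cv2) and the standard library are available. Lean on these libraries where they do the work, as an engineer would, in place of code of your own. Each camera call takes 0.05 s, during which the arm holds its last target. There are 200 camera calls.

TASK

Pull the tray of the blue die housing out by its handle to its stop. Then turn the wing screw on the tray clockwise until it seats on the die, and back it off a quarter turn anticlockwise so that the die can float. Finish while still gripping the wing and holding the screw there for the lock nut, with the tray still fully out; do not let go at the end, and leave the loose choke, die insert and tape roll around it where they are.

Things in the scene. Friction and masses are not known exactly. Their poses are not given: they have to be found in the camera images.
- housing: blue sheet-metal housing on a grey 25 mm plinth bolted to the table, 160 mm deep, 130 mm wide, 137 mm high in all, open at the front. Origin: middle of the lower edge of its front, on the table top; its x axis points into the housing, z up. The tray slides out along its -x, roughly toward the robot. A tall press with a hanging cable chain stands right of it: swing past with the arm folded in.
- tray (a joint): how far the tray is out of the housing, m: 0 fully in, 0.135 at its stop; it starts 20 to 50 mm out. Slides with about 4 N of friction and stays where it is left. The tray is an aluminium plate with a grey front panel 128 mm wide whose top edge is 77 mm above the table.
- tray_handle (a point): middle of the dark steel bar handle on the tray's front panel, 90 mm above the table. Round bar, 10 mm thick, 68 mm long along the housing's y axis, its centre line 50 mm in front of the panel; can be pinched from above, one finger on each side. Moves with the tray; axes parallel to the housing's.
- screw (a joint): how far the wing screw is backed off from its seat, rad: 0 seated (hard stop, foot on the die), 1.57 backed off a quarter turn. Grows anticlockwise seen from above (loosening), falls clockwise (tightening); turns up to 2.7. It does not rise or sink, has about 0.04 N m of friction and stays where it is left.
- wing (a point): centre of the wing screw's grip, on its upright axis, 105 mm above the table, 123 mm behind the handle bar. An upright black plate 44 mm long (point x), 12 mm thick (point y), 24 mm high, one end orange. Seated, it lies along the housing's x with the orange end toward the handle. At the tray's stop its centre is 70 mm in front of the housing's face; pushed in, it is under the roof.
- bridge (a point): middle of the top of the steel bridge that carries the screw, on the screw's axis, 75 mm above the table: 24 mm (along the housing's x) by 88 mm, with a brass collar and two bolt heads 4 mm higher. Between it and the wing there is only the screw's 10 mm stem. Moves with the tray.
- choke_1: wire-wound choke, upright drum 71 mm across, 70 mm high, yellow band; loose bystander. Origin: centre of its underside.
- die_block: small grey steel die insert, 30 x 22 x 44 mm, upright; loose bystander. Origin: centre of its underside.
- tape: yellow roll of tape lying flat, 70 mm across, 18 mm high; loose bystander. Origin: centre of its underside.

How it is judged:
By the outcome, as a careful person would: the job done as asked, in the order asked, and still so for the second after the job is handed in, while the arm keeps its last pose, push and grip.
It also fails if it takes over 54 s, if anything falls off the work surface, if the arm or the gripper's body presses on something with over 40 N, if the wrist force passes 120 N, or if a joint passes its speed limit or range.

## Working session

There is one attempt and no reset: what is moved stays moved. The work goes in short steps, Python scripts to look and compute and a tool call to move; the robot and the scene stay as the last step left them, time stands still between calls to the robot, and variables do not carry over. Pictures are saved under pics/ and viewed, about 8 in all and at most 12, crops included, and the job is handed in when it is done.

Besides the shell and the picture viewer there is one more tool, called as name(argument=value, ...), one argument or row to a line, values as JSON. send_rows: Moves the arm, as the interface text tells. Its arguments: {"type":"object","properties":{"plan":{"type":"array","items":{"type":"number"}},"squeeze":{"type":"number"}},"required":["plan"]}

```bash
mkdir -p pics; ls
cat > h.py <<'E'
import numpy as np, cv2
from rig import arm, imaging, workorder, search_frame, regions_of, landmark_of
def ray(p,xy,st=None):
    uv=np.array([[[xy[0]*640,xy[1]*400]]],float)
    n=cv2.undistortPoints(uv,np.array(p["K"],float),np.array([p["k1"],0,0,0],float))[0,0]
    d=np.array([n[0],n[1],1.])
    if "mount" in p:
        M=np.array(p["mount"]);R=np.array(st["eef_rot"])
        return R@M[:3,3]+np.array(st["eef_pos"]), R@M[:3,:3]@d
    R=np.array(p["R"]);t=np.array(p["t"])
    return -R.T@t, R.T@d
def atz(p,xy,z,st=None):
    o,d=ray(p,xy,st); return o+d*(z-o[2])/d[2]
def save(p,n): cv2.imwrite(f"pics/{n}.png",cv2.cvtColor(p["image"],cv2.COLOR_RGB2BGR))
E
python3 - <<'E'
from h import *
np.set_printoptions(precision=1,suppress=True)
H={"tray_handle":90,"wing":105,"bridge":75,"housing":0,"choke_1":0,"die_block":0,"tape":0}
P={}
for c in("top","side"):
    p=imaging.snapshot(c);save(p,c+"0")
    for q,z in H.items():
        for r in landmark_of(p,q)[:2]:
            print(c,q,round(r["confidence"],2),np.array(r["xy"])*[640,400],atz(p,r["xy"],z))
print(arm.get_state())
E
```

```text
pics
top tray_handle 0.7 [243.5 277.6] [387.7 313.1  90. ]
top tray_handle 0.62 [289.2 183.7] [579.8 223.2  90. ]
top bridge 0.61 [260.8 133.6] [686.4 284.5  75. ]
top bridge 0.58 [374.2 247.8] [449.6  45.5  75. ]
top housing 0.77 [270.7 156.2] [650.8 267.6   0. ]
top choke_1 0.82 [369.9 247.8] [447.8  43.9   0. ]
top die_block 0.56 [244.4 274.8] [386.3 321.4   0. ]
top tape 0.58 [366.8 194.4] [567.1  51.    0. ]
top tape 0.51 [256.4 132. ] [705.5 300.7   0. ]
side tray_handle 0.63 [302.3 214.9] [574.1 223.6  90. ]
side bridge 0.57 [319.6 215. ] [540.5 187.9  75. ]
side housing 0.95 [269.1 257.9] [641.  272.1   0. ]
side housing 0.33 [386.6 283.1] [380.1 320.4   0. ]
side choke_1 0.79 [363.2 214.7] [444.4  18.5   0. ]
side die_block 0.72 [386.7 284. ] [380.  323.3   0. ]
side tape 0.95 [319.2 217.9] [561.5  59.5   0. ]
{'time': 0.8, 'qpos': array([-1.4,  0.3,  1.5,  0. ,  1.3, -0.1]), 'joint_velocities': array([ 0.,  0.,  0., -0., -0.,  0.]), 'joint_efforts': array([  0. , -43.4, -24.6,   0. ,   0. ,  -0. ]), 'eef_pos': array([ 140.5, -505.9,  231.3]), 'eef_rot': array([[ 0.3, -1. ,  0. ],
       [-1. , -0.3, -0. ],
       [ 0. , -0. , -1. ]]), 'contact_force': array([ 0.6,  0.3, -0.4]), 'wrist_torque': array([-0., -0.,  0.]), 'opening': 85.51435340341517}
```

View pics/top0.png

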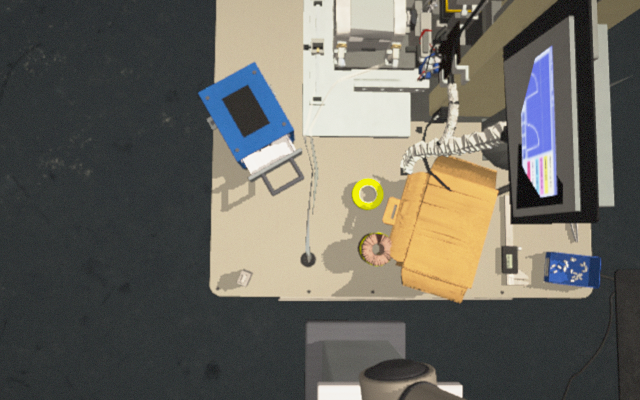

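View pics/side0.png

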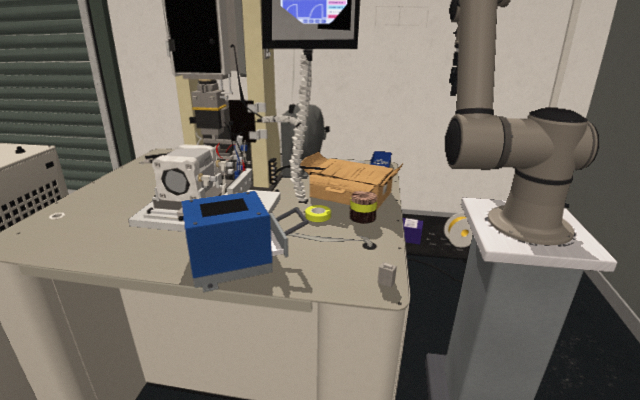

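Both networks and pictures agree on the housing at upper left in the top view: roof corners about (200,92)-(293,135) and the handle at (289,184). The choke is at (375,248), the tape at (368,194), the die block at (244,276), and the chain near (405,165).

Run:
```python
from h import *
np.set_printoptions(precision=3,suppress=True)
p=imaging.snapshot("top")
m=[r for r in regions_of(p,"housing")][0]["mask"]
hsv=cv2.cvtColor(p["image"],cv2.COLOR_RGB2HSV)
b=cv2.inRange(hsv,(100,120,100),(125,255,255)); b[:, 310:]=0
cn=max(cv2.findContours(b,0,1)[0],key=cv2.contourArea)
r=cv2.minAreaRect(cn); box=cv2.boxPoints(r)
w=np.array([atz(p,(u/640,v/400),137) for u,v in box]); print(box,w)
for i in range(4):
    d=w[(i+1)%4]-w[i]; print(np.linalg.norm(d),np.degrees(np.arctan2(d[1],d[0])))
print(w.mean(0))
s=arm.get_state(); R=s["eef_rot"]; print(R, s["eef_pos"]@R, s["qpos"])
```

```text
[[196.608  92.413]
 [252.501  59.386]
 [297.692 135.864]
 [241.799 168.891]] [[754.281 407.557 137.   ]
 [823.371 298.466 137.   ]
 [670.03  206.518 137.   ]
 [602.855 315.319 137.   ]]
129.12916396020898 -57.652657618074585
178.79583906893976 -149.05187001381884
127.86787615486315 121.69183862617189
177.30669739631614 31.346750871931956
[712.634 306.965 137.   ]
[[ 0.268 -0.964  0.   ]
 [-0.964 -0.268 -0.   ]
 [ 0.     0.    -1.   ]] [ 525.083   -0.024 -231.258] [-1.446  0.342  1.524  0.     1.275 -0.146]
```

send_rows(
  plan=[0,0,0,-36,0,0,1,0,0,0,-36,0,0,1,0,0,0,-36,0,0,1,0,0,0,-36,0,0,1,0,0,-0.12,-2.7,-45.5,0,1,0,0,-0.12,-2.7,-45.5,0,1,0,0,-0.12,-2.7,-45.5,0,1,0,0,-0.12,-2.7,-45.5,0,1],
)

```text
time: 1.7
eef_pos: [257.4, -275.8, 230.6]
eef_rot: [[0.681, -0.732, 0.0], [-0.732, -0.681, -0.005], [0.004, 0.003, -1.0]]
contact_force: [0.9, -0.0, 0.7]
opening: 85.3
```

send_rows(
  plan=[0,0,-0.12,-2,-45.5,0,1,0,0,-0.12,-2,-45.5,0,1,0,0,-0.12,-2,-45.5,0,1,0,0,-0.12,-2,-45.5,0,1,0,0,-0.12,-2,-45.5,0,1,0,0,-0.12,-2,-45.5,0,1,0,0,-0.12,-2,-45.5,0,1,0,0,-0.12,-2,-45.5,0,1,0,0,-0.12,-2,-45.5,0,1,0,0,-0.12,-2,-45.5,0,1,0,0,-0.12,-2,-45.5,0,1,0,0,0,0,0,0,0.5],
)

```text
time: 2.9
eef_pos: [332.4, 203.7, 229.5]
eef_rot: [[0.845, 0.535, 0.011], [0.535, -0.845, -0.006], [0.006, 0.011, -1.0]]
contact_force: [0.5, -0.3, 0.4]
opening: 73.2
```

```bash
cat > look.py <<'E'
import sys
from h import *
np.set_printoptions(precision=2,suppress=True)
s=arm.get_state(); p=imaging.snapshot("wrist"); R=s["eef_rot"]; t=s["eef_pos"]
print(t,"yaw",np.degrees(np.arctan2(R[1,0],R[0,0])),s["opening"],s["contact_force"],s["wrist_torque"],s["qpos"])
save(p,sys.argv[1])
for a in sys.argv[2:]:
    q,z=a.split(":")
    for r in landmark_of(p,q)[:2]:
        w=atz(p,r["xy"],float(z),s); print(q,round(r["confidence"],2),np.array(r["xy"])*[640,400],w,"tool",R.T@(w-t))
E
python3 look.py w1 tray_handle:90 wing:105 bridge:75 housing:0
```

```text
[332.42 203.67 229.5 ] yaw 32.34751255957523 73.18361044309374 [ 0.47 -0.31  0.4 ] [-0.05 -0.02  0.02] [ 0.36  0.09  1.86 -0.01  1.18 -0.2 ]
tray_handle 0.58 [521.09 282.8 ] [578.53 226.29  90.  ] tool [219.12 111.   142.15]
bridge 0.68 [625.92 277.88] [688.78 291.04  75.  ] tool [346.8  115.11 158.03]
housing 0.76 [542.4  242.92] [651.24 272.28   0.  ] tool [304.56 110.05 232.7 ]
```

View pics/w1.png

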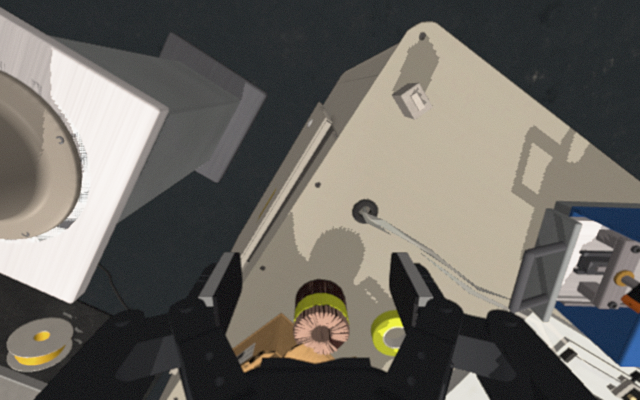

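send_rows(
  plan=[0.004,0.002,0,40,22,8,0.5,0,0,0.01,40,22,8,0.5,0,0,0.01,40,22,8,0.5,0,0,0,40,22,8,0.5,0,0,0,40,15,8,0.5,0,0,0,0,0,0,0.5],
)

```text
time: 3.75
eef_pos: [573.3, 200.2, 189.5]
eef_rot: [[0.873, 0.487, 0.013], [0.487, -0.873, -0.004], [0.009, 0.009, -1.0]]
contact_force: [-0.5, -0.3, -0.2]
opening: 43.1
```

```bash
python3 look.py w2 tray_handle:90 wing:105 bridge:75 housing:0
```

```text
[573.35 200.17 189.47] yaw 29.157943302633527 43.077423258226155 [-0.49 -0.31 -0.17] [0.03 0.02 0.01] [ 0.21  0.52  1.36 -0.01  1.25 -0.29]
tray_handle 0.95 [335.49 169.92] [576.66 227.44  90.  ] tool [ 15.24 -23.13  99.4 ]
bridge 0.64 [478.91 163.8 ] [683.29 288.34  75.  ] tool [137.89 -24.51 115.55]
housing 0.86 [412.03 147.68] [653.55 272.07   0.  ] tool [103.29 -25.49 190.22]
```

View pics/w2.png

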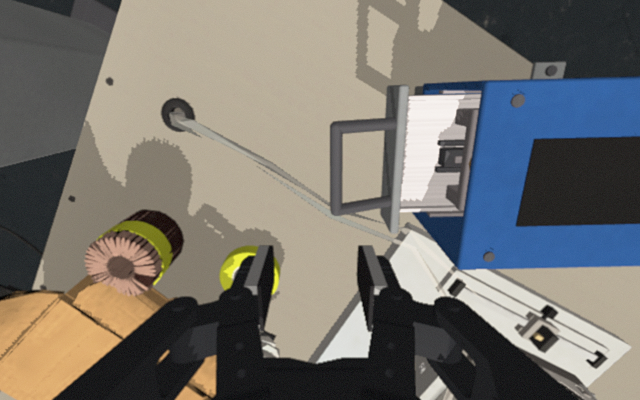

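send_rows(
  plan=[0.009,-0.009,-0.02,8,-12,10,0.5,0,0,0,7,-11,26,0.5,0,0,0,0,0,40,0.5,0,0,0,0,0,30,0.5,0,0,0,0,0,0,0.5],
)

```text
time: 4.5
eef_pos: [568.7, 235.2, 88.8]
eef_rot: [[0.858, 0.514, 0.009], [0.514, -0.858, 0.005], [0.01, 0.0, -1.0]]
contact_force: [-0.8, -0.1, 0.2]
opening: 42.6
```

```bash
python3 look.py w3 tray_handle:90
```

```text
[568.72 235.22  88.83] yaw 30.91425816822539 42.59099946982396 [-0.82 -0.1   0.16] [0.02 0.02 0.01] [ 0.27  0.64  1.45  0.    1.04 -0.27]
tray_handle 0.81 [323.52 278.8 ] [577.36 227.18  90.  ] tool [ 3.29 11.33 -1.14]
```

send_rows(
  plan=[0,0,0,3,11,0,0.5,0,0,0,0,0,15,0.5,0,0,0,0,0,0,0.5],
)

```text
time: 4.9
eef_pos: [583.1, 228.2, 82.5]
eef_rot: [[0.857, 0.514, 0.024], [0.514, -0.858, 0.009], [0.026, 0.005, -1.0]]
contact_force: [0.1, 0.5, 0.1]
opening: 43.2
```

```bash
python3 look.py w4 tray_handle:90
```

```text
[583.14 228.2   82.48] yaw 30.947356516928178 43.17900371655551 [0.06 0.55 0.09] [-0.02  0.01 -0.03] [ 0.25  0.65  1.44  0.    1.02 -0.29]
tray_handle 0.86 [306.11 263.72] [577.29 226.64  90.  ] tool [-5.63 -1.64 -7.67]
```

View pics/w4.png

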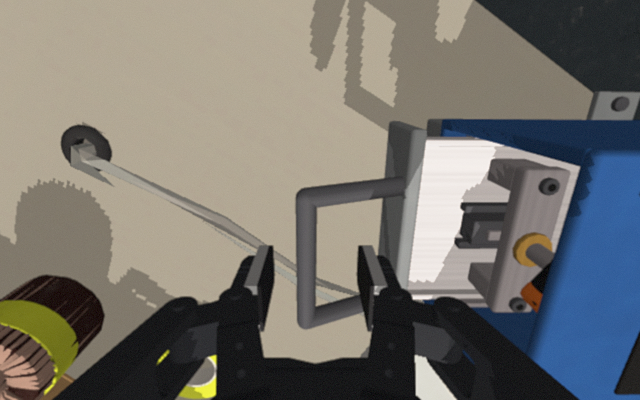

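send_rows(
  plan=[0.004,-0.026,0,-3,-1,4,0.5,0,0,0,-2,0,5,0.5,0,0,0,0,0,0,0.5],
)

```text
time: 5.3
eef_pos: [579.5, 226.8, 75.2]
eef_rot: [[0.858, 0.514, 0.002], [0.514, -0.858, -0.001], [0.001, 0.002, -1.0]]
contact_force: [-0.2, -1.2, 0.4]
opening: 42.8
```

send_rows(
  plan=[0,0,0,-2,0,1,0,0,0,0,0,0,0,0,0,0,0,0,0,0,0,0,0,0,0,0,0,0,0,0,0,0,0,0,0],
  squeeze=60,
)

```text
time: 5.8
eef_pos: [577.7, 225.9, 74.1]
eef_rot: [[0.858, 0.514, 0.002], [0.514, -0.858, -0.0], [0.002, 0.002, -1.0]]
contact_force: [1.0, 0.1, -0.2]
opening: 7.7
```

send_rows(
  plan=[0,0,0,0,0,0,0,0,0,0,-8,0,0,0,0,0,0,-10,0,0,0,0,0,0,-10,0,0,0],
)

```text
time: 6.2
eef_pos: [555.8, 213.0, 74.2]
eef_rot: [[0.858, 0.514, 0.009], [0.514, -0.858, 0.003], [0.01, 0.002, -1.0]]
contact_force: [4.1, 3.3, -3.0]
opening: 7.7
```

```bash
python3 look.py w5 tray_handle:90 wing:105 bridge:75 housing:0
```

```text
[555.85 213.04  74.17] yaw 30.91570056740863 7.746350317652995 [ 4.09  3.29 -2.98] [ 0.43 -0.52 -0.11] [ 0.24  0.62  1.53  0.    0.98 -0.3 ]
tray_handle 0.83 [315.33 273.88] [554.22 213.37  90.  ] tool [ -1.07  -1.09 -15.84]
wing 0.69 [602.82 293.8 ] [660.25 275.87 105.  ] tool [122.15  -0.21 -29.62]
bridge 0.79 [551.3  258.32] [660.34 275.76  75.  ] tool [121.88  -0.13   0.38]
housing 0.66 [464.51 206.6 ] [651.29 271.03   0.  ] tool [110.93  -0.86  75.27]
```

View pics/w5.png

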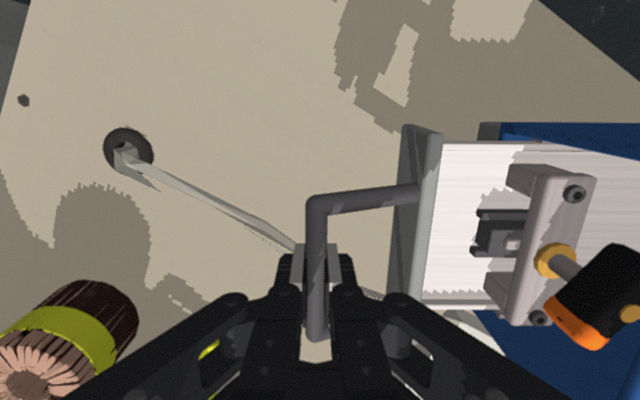

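send_rows(
  plan=[0,0,0,-12,0,0,0,0,0,0,-12,0,0,0,0,0,0,-12,0,0,0,0,0,0,-12,0,0,0,0,0,0,-10,0,0,0],
)

```text
time: 6.95
eef_pos: [510.9, 186.7, 74.2]
eef_rot: [[0.858, 0.513, 0.02], [0.513, -0.858, 0.01], [0.022, 0.002, -1.0]]
contact_force: [4.2, 3.7, -2.7]
opening: 7.5
```

send_rows(
  plan=[0,-0.01,0,-7,0,0,0,0,-0.01,0,-6,0,0,0,0,0,0,-4,0,0,0],
)

```text
time: 7.25
eef_pos: [496.8, 178.4, 74.1]
eef_rot: [[0.858, 0.513, 0.005], [0.513, -0.858, 0.0], [0.004, 0.002, -1.0]]
contact_force: [3.2, 3.5, -3.2]
opening: 7.7
```

send_rows(
  plan=[0,0,0,-4,0,0,0,0,0,0,-4,0,0,0,0,0,0,-4,0,0,0],
)

```text
time: 7.55
eef_pos: [486.4, 172.4, 74.1]
eef_rot: [[0.858, 0.513, 0.006], [0.513, -0.858, 0.001], [0.005, 0.002, -1.0]]
contact_force: [3.4, 4.9, -3.0]
opening: 7.7
```

send_rows(
  plan=[0,0,0,-4,0,0,0,0,0,0,-4,0,0,0,0,0,0,-4,0,0,0],
)

```text
time: 7.85
eef_pos: [485.9, 172.0, 74.2]
eef_rot: [[0.859, 0.51, 0.03], [0.51, -0.86, 0.014], [0.033, 0.004, -0.999]]
contact_force: [15.2, 16.1, -16.1]
opening: 7.6
```

send_rows(
  plan=[0,-0.03,0,0,0,0,0,0,0,0,0,0,0,0,0,0,0,0,0,0,0.45,0,0,0,0,0,0,0.45,0,0,0,0,0,0,0.45,0,0,0,0,0,-15,0.45,0,0,0,0,0,-40,0.45,0,0,0,0,0,-40,0.45,0,0,0,0,0,-10,0.45,0,0,0,0,0,0,0.45],
)

```text
time: 8.85
eef_pos: [481.1, 168.5, 181.3]
eef_rot: [[0.86, 0.511, -0.004], [0.511, -0.86, -0.007], [-0.007, 0.004, -1.0]]
contact_force: [-0.4, -0.2, -1.1]
opening: 38.4
```

```bash
python3 look.py w6 tray_handle:90 wing:105 bridge:75 housing:0
```

```text
[481.05 168.5  181.31] yaw 30.723064564356715 38.40775975283586 [-0.39 -0.19 -1.06] [-0.01  0.04 -0.02] [ 0.19  0.36  1.64 -0.01  1.14 -0.34]
tray_handle 0.91 [324.42 198.2 ] [485.08 172.85  90.  ] tool [ 6.35 -2.01 91.26]
wing 0.66 [485.7 206.2] [589.14 233.74 105.  ] tool [126.79  -1.14  75.4 ]
bridge 0.56 [469.89 193.12] [590.69 235.19  75.  ] tool [129.08  -1.7  105.38]
housing 0.62 [504.51 171.  ] [652.01 272.05   0.  ] tool [201.17  -2.31 179.87]
housing 0.34 [469.89 194.6 ] [637.72 232.56   0.  ] tool [168.71  24.33 180.19]
```

View pics/w6.png

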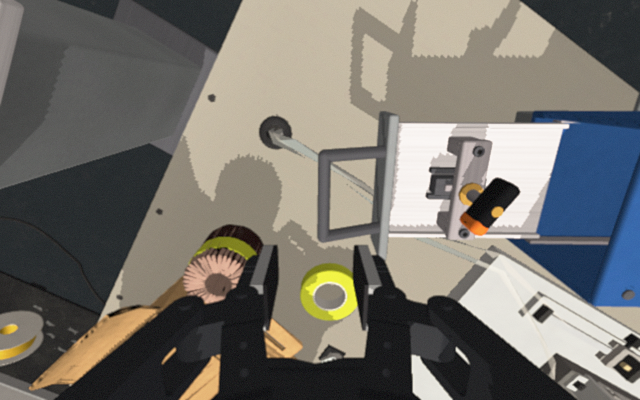

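Run:
```python
from h import *
np.set_printoptions(precision=2,suppress=True)
s=arm.get_state(); p=imaging.snapshot("wrist"); R=s["eef_rot"]; t=s["eef_pos"]
for u,v in [(506,183),(487,183+25),(475,230)]:
    print(R.T@(atz(p,(u/640,v/400),117,s)-t))
hsv=cv2.cvtColor(p["image"],cv2.COLOR_RGB2HSV)
o=cv2.inRange(hsv,(5,150,100),(16,255,255)); o[:150]=0;o[260:]=0;o[:,:455]=0;o[:,520:]=0
for r in regions_of(p,"wing")[:2]:
    m=(r["mask"]).astype(np.uint8); c=max(cv2.findContours(m,0,1)[0],key=cv2.contourArea)
    print(r["confidence"],m.sum(),cv2.minAreaRect(c))
vs,us=np.nonzero(o); print(len(us),us.mean(),vs.mean())
b=cv2.boxPoints(cv2.minAreaRect(c))
for u,v in b: print((u,v),R.T@(atz(p,(u/640,v/400),111,s)-t))
print(R.T@(atz(p,(us.mean()/640,vs.mean()/400),110,s)-t))
```

```text
[128.45 -23.72  59.87]
[118.89  -5.53  60.02]
[113.36  11.34  60.11]
0.91 1924 ((489.8011474609375, 204.22100830078125), (40.28654479980469, 64.51793670654297), 41.987213134765625)
316 477.36708860759495 227.57911392405063
(np.float32(453.24866), np.float32(214.72377)) [99.1   2.06 66.27]
(np.float32(496.40887), np.float32(166.76796)) [123.46 -33.57  65.92]
(np.float32(526.35364), np.float32(193.71825)) [148.03 -14.18  65.64]
(np.float32(483.19342), np.float32(241.67406)) [124.37  23.6   65.99]
[118.71  12.59  67.05]
```

send_rows(
  plan=[0,0,0,32,0,0,0.5,0,0,0,32,0,0,0.5,0,0,0,32,0,0,0.5,0,0,0,28,0,0,0.5,0,0,0.12,0,0,0,0.5,0,0,0.12,0,0,0,0.5,0,0,0.12,0,0,5,0.5,0,0,0.11,0,0,5,0.5,0,0,0,0,0,0,0.5,0,0,0,0,0,0,0.5],
)

```text
time: 10.2
eef_pos: [587.3, 233.7, 155.6]
eef_rot: [[0.998, 0.052, -0.026], [0.051, -0.999, -0.012], [-0.027, 0.011, -1.0]]
contact_force: [-0.0, 0.1, -0.4]
opening: 42.8
```

```bash
python3 look.py w7 tray_handle:90 wing:105 bridge:75
```

```text
[587.29 233.69 155.58] yaw 2.9519595707460606 42.78086532402822 [-0.    0.13 -0.38] [-0.01 -0.01 -0.03] [ 0.26  0.62  1.29 -0.01  1.27  0.21]
tray_handle 0.9 [183.42 272.2 ] [484.32 175.51  90.  ] tool [-104.05   52.07   68.93]
tray_handle 0.45 [390.27 145.2 ] [632.1  283.65  90.  ] tool [ 49.04 -48.27  63.79]
wing 0.79 [323.71 218.4 ] [590.76 234.51 105.  ] tool [ 4.85 -1.18 50.46]
bridge 0.59 [323.01 202.08] [590.19 235.13  75.  ] tool [ 5.11 -2.14 80.45]
```

View pics/w7.png

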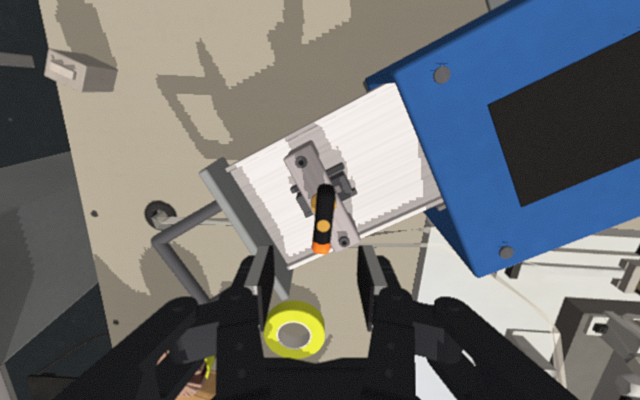

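send_rows(
  plan=[0.011,0.027,0.07,2,-1,0,0.5,0,0,0,2,0,5,0.5,0,0,0,0,0,20,0.5,0,0,0,0,0,10,0.5,0,0,0,0,0,0,0.5,0,0,0,0,0,0,0.5],
)

```text
time: 11.0
eef_pos: [592.9, 234.9, 121.5]
eef_rot: [[1.0, -0.013, 0.005], [-0.013, -1.0, 0.0], [0.005, -0.0, -1.0]]
contact_force: [0.1, -0.2, 0.7]
opening: 42.5
```

```bash
python3 look.py w8 tray_handle:90 wing:105 bridge:75
```

```text
[592.92 234.88 121.47] yaw -0.7311235037623918 42.523607008202724 [ 0.06 -0.15  0.71] [0.02 0.07 0.  ] [ 0.26  0.64  1.34 -0.    1.16  0.27]
tray_handle 0.73 [158.08 318.68] [484.66 171.87  90.  ] tool [-107.58   64.39   30.97]
wing 0.64 [313.79 244.08] [591.31 234.35 105.  ] tool [-1.68  0.55 16.46]
bridge 0.83 [311.42 224.2 ] [589.75 233.56  75.  ] tool [-3.36  1.38 46.46]
```

send_rows(
  plan=[0,-0.004,0,-1,0,12,0.5,0,0,0,0,0,12,0.5,0,0,0,0,0,6,0.5,0,0,0,0,0,0,0.5],
)

```text
time: 11.6
eef_pos: [592.2, 235.0, 89.8]
eef_rot: [[1.0, -0.013, 0.002], [-0.013, -1.0, 0.001], [0.002, -0.001, -1.0]]
contact_force: [0.7, 0.1, 0.3]
opening: 42.6
```

send_rows(
  plan=[0,0,0,-1,0,0,0,0,0,0,0,0,0,0,0,0,0,0,0,0,0,0,0,0,0,0,0,0,0,0,0,0,0,0,0,0,0,0,0,0,0,0],
  squeeze=40,
)

```text
time: 12.2
eef_pos: [591.1, 235.0, 89.5]
eef_rot: [[1.0, -0.013, 0.002], [-0.013, -1.0, 0.001], [0.002, -0.001, -1.0]]
contact_force: [1.4, -0.3, -2.5]
opening: 11.2
```

```bash
python3 look.py w9 tray_handle:90 wing:105 bridge:75
```

```text
[591.09 235.02  89.47] yaw -0.7506752658762668 11.175371743233782 [ 1.39 -0.31 -2.5 ] [ 0.   -0.04 -0.03] [0.26 0.67 1.38 0.   1.09 0.27]
tray_handle 0.55 [134.91 356.88] [484.39 171.72  90.  ] tool [-105.86   64.69   -0.74]
wing 0.88 [314.82 275.4 ] [589.98 234.53 105.  ] tool [ -1.08   0.49 -15.53]
bridge 0.64 [315.9 247.6] [590.61 233.3   75.  ] tool [-0.48  1.73 14.47]
```

View pics/w9.png

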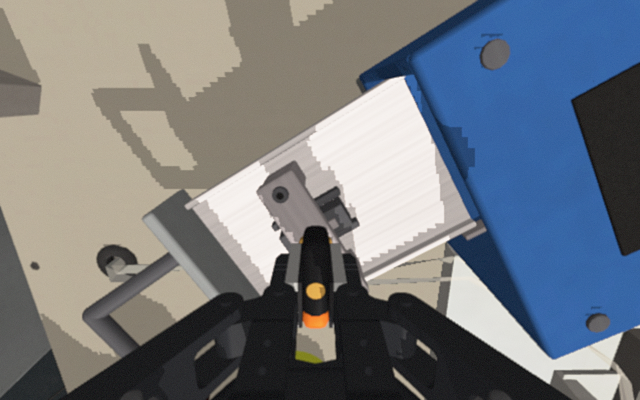

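send_rows(
  plan=[0,0,0.1,0,0,0,0,0,0,0.1,0,0,0,0,0,0,0.1,0,0,0,0,0,0,0.1,0,0,0,0,0,0,0.1,0,0,0,0,0,0,0.1,0,0,0,0,0,0,0,0,0,0,0],
)

```text
time: 13.1
eef_pos: [590.8, 235.1, 89.5]
eef_rot: [[0.805, -0.594, 0.001], [-0.594, -0.805, 0.0], [0.001, -0.001, -1.0]]
contact_force: [0.5, 0.5, -2.1]
opening: 11.4
```

```bash
python3 look.py w10 tray_handle:90 wing:105 bridge:75
```

```text
[590.85 235.07  89.49] yaw -36.4163403401557 11.445098523657208 [ 0.54  0.46 -2.09] [-0.01 -0.03 -0.07] [0.26 0.67 1.38 0.   1.09 0.89]
wing 0.57 [313.98 277.2 ] [589.   234.09 105.  ] tool [ -0.89   1.87 -15.51]
wing 0.31 [410.82 362.68] [599.17 162.05 105.  ] tool [ 50.06  53.81 -15.53]
bridge 0.81 [314.82 246.32] [589.65 234.33  75.  ] tool [-0.53  1.32 14.49]
```

send_rows(
  plan=[0,0,0.1,0,0,0,0,0,0,0.1,0,0,0,0,0,0,0.1,0,0,0,0,0,0,0.04,0,0,0,0,0,0,0.04,0,0,0,0],
)

```text
time: 13.8
eef_pos: [590.7, 235.2, 89.5]
eef_rot: [[0.525, -0.851, 0.001], [-0.851, -0.525, 0.0], [0.0, -0.001, -1.0]]
contact_force: [1.1, 0.1, -1.8]
opening: 11.5
```

```bash
cat > st.py <<'E'
from h import *
np.set_printoptions(precision=3,suppress=True)
s=arm.get_state();R=s["eef_rot"]
print(s["eef_pos"],"yaw",np.degrees(np.arctan2(R[1,0],R[0,0])),s["contact_force"],s["wrist_torque"],s["opening"],R[2])
E
python3 st.py
```

```text
[590.706 235.227  89.472] yaw -58.343856643528056 [ 1.121  0.068 -1.795] [ 0.091 -0.084  0.119] 11.504562746318074 [ 0.    -0.001 -1.   ]
```

send_rows(
  plan=[0,0,0.03,0,0,0,0],
)

```text
time: 13.9
eef_pos: [590.7, 235.2, 89.5]
eef_rot: [[0.499, -0.866, 0.001], [-0.866, -0.499, 0.0], [0.0, -0.001, -1.0]]
contact_force: [0.8, -0.5, -1.5]
opening: 11.4
```

```bash
python3 st.py
```

```text
[590.704 235.212  89.466] yaw -60.034807590224446 [ 0.798 -0.509 -1.525] [ 0.007 -0.026  0.582] 11.433386694226687 [ 0.    -0.001 -1.   ]
```

send_rows(
  plan=[0,0,0.03,0,0,0,0],
)

```text
time: 14.0
eef_pos: [590.6, 235.2, 89.5]
eef_rot: [[0.475, -0.88, 0.001], [-0.88, -0.475, -0.0], [0.001, -0.001, -1.0]]
contact_force: [0.0, -1.1, -1.4]
opening: 11.0
```

```bash
python3 st.py
```

```text
[590.638 235.181  89.512] yaw -61.669116172926195 [ 0.028 -1.08  -1.382] [-0.031  0.047  1.101] 11.041933372557638 [ 0.001 -0.001 -1.   ]
```

send_rows(
  plan=[0,0,-0.05,0,0,0,0,0,0,-0.1,0,0,0,0,0,0,-0.1,0,0,0,0,0,0,-0.1,0,0,0,0,0,0,-0.1,0,0,0,0,0,0,-0.1,0,0,0,0,0,0,-0.1,0,0,0,0,0,0,-0.1,0,0,0,0,0,0,0,0,0,0,0],
)

```text
time: 14.9
eef_pos: [590.9, 234.9, 89.5]
eef_rot: [[0.957, -0.291, 0.001], [-0.291, -0.957, 0.0], [0.001, -0.001, -1.0]]
contact_force: [0.4, 0.6, -1.1]
opening: 11.1
```

```bash
python3 st.py
```

```text
[590.943 234.898  89.462] yaw -16.929241409873413 [ 0.442  0.55  -1.082] [0.043 0.073 0.065] 11.127323193874002 [ 0.001 -0.001 -1.   ]
```

send_rows(
  plan=[0,0,-0.1,0,0,0,0,0,0,-0.1,0,0,0,0,0,0,-0.1,0,0,0,0,0,0,-0.1,0,0,0,0,0,0,-0.1,0,0,0,0,0,0,-0.1,0,0,0,0,0,0,-0.1,0,0,0,0,0,0,-0.06,0,0,0,0,0,0,0,0,0,0,0],
)

```text
time: 15.8
eef_pos: [591.4, 235.0, 89.5]
eef_rot: [[0.892, 0.452, 0.002], [0.452, -0.892, 0.001], [0.002, -0.0, -1.0]]
contact_force: [0.5, -0.2, -2.4]
opening: 11.3
```

```bash
python3 st.py; python3 look.py w11 tray_handle:90 wing:105 bridge:75 housing:0
```

```text
[591.382 234.963  89.488] yaw 26.854670396892242 [ 0.482 -0.151 -2.437] [-0.079  0.021  0.048] 11.301653947122004 [ 0.002 -0.    -1.   ]
[591.38 234.96  89.49] yaw 26.854670396892242 11.301653947122004 [ 0.48 -0.15 -2.44] [-0.08  0.02  0.05] [ 0.26  0.67  1.38  0.    1.09 -0.21]
tray_handle 0.85 [ 82.3  272.88] [485.02 172.29  90.  ] tool [-123.2     7.87   -0.8 ]
wing 0.57 [314.62 275.48] [590.14 234.26 105.  ] tool [ -1.39   0.06 -15.52]
bridge 0.68 [318.98 247.92] [593.02 234.14  75.  ] tool [ 1.05  1.48 14.49]
```

View pics/w11.png

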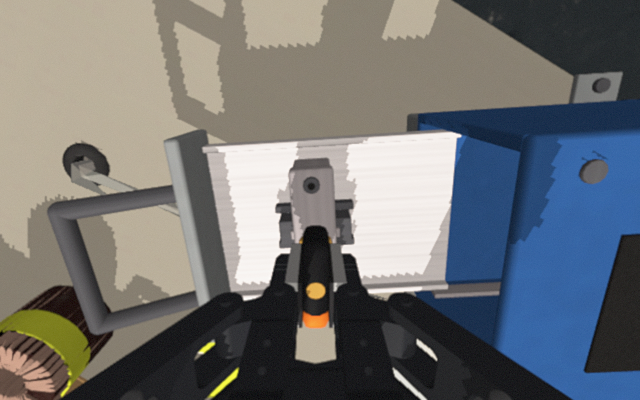

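send_rows(
  plan=[0,0,-0.04,0,0,0,0,0,0,-0.03,-1,0,0,0,0,0,0,-1,0,0,0],
)

```text
time: 16.35
eef_pos: [591.2, 234.8, 89.5]
eef_rot: [[0.858, 0.513, 0.006], [0.513, -0.858, 0.003], [0.007, 0.0, -1.0]]
contact_force: [5.6, 3.5, -5.5]
opening: 11.4
```

```bash
python3 st.py
```

```text
[591.19  234.828  89.509] yaw 30.861487071977184 [ 5.62   3.537 -5.548] [ 0.383 -0.627  0.049] 11.413026293466416 [ 0.007  0.    -1.   ]
```

send_rows(
  plan=[0,0,-0.005,-2,0,0,0,0,0,0,-2,0,0,0],
)

```text
time: 16.55
eef_pos: [591.2, 234.8, 89.6]
eef_rot: [[0.856, 0.516, 0.014], [0.516, -0.856, 0.008], [0.016, 0.001, -1.0]]
contact_force: [9.3, 5.4, -8.2]
opening: 11.4
```

```bash
python3 st.py
```

```text
[591.198 234.835  89.581] yaw 31.090855173216568 [ 9.323  5.374 -8.161] [ 0.599 -0.857  0.005] 11.389191380570447 [ 0.016  0.001 -1.   ]
```

send_rows(
  plan=[0,-0.008,0,0,0,0,0,0,0,0,0,0,0,0],
)

```text
time: 16.75
eef_pos: [591.3, 234.9, 89.5]
eef_rot: [[0.857, 0.516, 0.008], [0.516, -0.857, 0.003], [0.008, 0.001, -1.0]]
contact_force: [0.8, -0.1, 0.1]
opening: 11.2
```

```bash
python3 st.py; python3 -c "
from h import *
print(workorder.job_done())"; python3 st.py
```

```text
[591.306 234.93   89.477] yaw 31.052411788845646 [ 0.832 -0.15   0.067] [-0.134  0.211  0.041] 11.211192525523405 [ 0.008  0.001 -1.   ]
the job is handed in; nothing more can be done
None
the job is handed in; nothing more can be done
```

I pulled the tray out to its stop, turned the wing screw clockwise until it seated, and backed it off a quarter turn. I handed the job in at 16.75 s of the 54 s, still gripping the wing.

- **Tray:** It travelled about 106 mm before the pull rose to about 27 N and it stopped. A second pull of about 11 N at the end did not move it. My first estimate of how far out it started was about 7 mm too high, so the stop is confirmed by force and not by that distance.
- **Screw:** The moment began to rise at a tool yaw of about -58.5°, where the housing's angle predicts about -59.4°. It reached 1.1 N m with no sign of slipping.
- **Back-off:** I stopped at a tool yaw of 31.05°, which is 89.5° to 90.5° from the seat, depending on which of those two seat angles is right. There was almost no load left on the wing.
- **Grip:** The jaws read 11.2 mm on the 12 mm plate, the same through the whole back-off.
- **Bystanders:** I never touched the choke, die insert or tape. I did not measure their positions again at the end.

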